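Turn the guarded parts carousel and fetch the red connector

ROBOT

A 6-joint arm with a two-finger parallel gripper is mounted at the origin on the work surface. World frame = base frame: x ahead of the robot, y to its left, z up, the work surface at z = 0. Lengths are in m, angles in rad, forces in N, time in s.
With the tool pointing down it reaches from about 0.325 to 0.775 m from the base axis. Payload 9.3 kg.
Tool frame: the origin (TCP) lies at the centre of the arm's flange, where the gripper is bolted on; the fingertips stand 173 mm ahead of it and the grasp point (between the pads) lies 155 mm ahead of it; z points along the fingers, y is the line along which they close (so a half turn about z gives the same grasp; the last joint's range is limited). The gripper opens to 85 mm and grips with 20 to 120 N. Pads are 22 mm wide; open, the fingers measure 114 mm over their backs; the gripper's body (76 mm by 85 mm) begins 54 mm behind the grasp point. The pads swing forward as they close: fully open they stand 13 mm farther back than shut.
Start: joints at [-0.153, 0.259, 0.021, 1.334, 0, 1.418], TCP at [0.55, -0, 0.405] pointing down, gripper open.
Joint ranges: [-3.04, 3.04], [-0.91, 1.82], [-1.04, 1.36], [-1.92, 1.95], [-1.52, 1.45], [-3.14, 3.14]. Speed limits (rad/s): [2.22, 2.22, 2.79, 3.14, 3.14, 3.14].

INTERFACE

Orientations are given as [roll, pitch, yaw] about the fixed x, y, z axes, in that order (R = Rz(yaw) Ry(pitch) Rx(roll)).
In Python, from plant import bot, inverse_kinematics, sensors, viewer gives the robot as it stands. Calls block until the motion is done:
- bot.goto(position, orientation): joint-space move of the TCP to a pose.
- bot.movel(position, ori=None, rate=0.15, until_force=None): straight line of the TCP; ori=None keeps the orientation; rate is the mean speed in m/s. With until_force (N) it stops when the force on the tool has changed by that much, and returns True; else False.
- bot.move_joints(angles): joint-space move.
- bot.command_gripper(opening, newtons=None): finger opening in m; newtons is the grip in N (None keeps the last); returns when the fingers have stopped.
- bot.wait(seconds).
- inverse_kinematics(position, orientation): joint angles nearest the present ones, or None.
- sensors.get_obs(): the state.
- viewer.read_camera(name): name is "scene" or "side" or "wrist"; returns the picture (400x640x3 uint8, red, green, blue); there is no depth.
- viewer.camera_model(name): a dict with "fx", "fy", "cx", "cy" (pixels), "R" (3x3) and "t" (3): a world point X has camera coordinates R X + t; the wrist camera has in their place "mount" (4x4, takes a point from camera to tool coordinates, whose origin is the TCP and whose axes are the flange's). Camera axes: x right, y down, z forward; pixel columns grow to the right and rows downward; lengths in m; the calibration is good to about 2 mm. The wrist camera is an equidistant fisheye: a pixel r from the principal point sees the ray r / f radians off the axis. A picture is of the moment at which its call begins: read the wrist's pose just before it. camera_model takes no time and is no camera call.
A pose or a line that the arm cannot do raises bot.Unreachable and nothing moves.
- bot.finish_job(): hands the job in; it is judged then, once.
Trained networks look in the newest picture that a camera, given by its name, has taken for a name from the list of things; names that differ only in an ending like _2 or _b are one class to them, and where a whole thing is asked for, a point or a joint stands for the part that bears it (a point fixed in the world has none). Each returns a list of dicts, best first, with "conf" (0 to 1); they miss things now and then, are a little off and sometimes report something else, mostly with a low value. They report only what shows in the picture. A call takes as long as a camera call. They do not tell look-alikes from the thing itself.
- viewer.trace(camera, query): "pixels" (400x640 bool, what is visible of it) and "extent" ([left, top, width, height] in pixels, round what is visible of it).
The state is a dict: "t": time; "qpos": joint angles; "dq": joint speeds; "joint_efforts": joint torques, N m; "tcp_pos": TCP position; "orientation": TCP orientation; "force": force on the tool from outside, world axes, zero at the start; "wrist_torque": the same for the moment, N m; "gripper_width": finger opening in m; "grasp_force": force on a finger pad.
Only numpy, scipy, OpenCV 4.12 (cv2) and the standard library are available. Lean on these libraries where they do the work, as an engineer would, in place of code of your own. Each camera call takes 0.05 s, during which the arm holds its last target. There are 200 camera calls.

TASK

Turn the parts carousel, which has a black knob on top, until the red connector stands in the middle of the clear guard's opening. Then lift the red connector out through the opening and stand it upright inside the green dish.

Things in the scene. Friction and masses are not known exactly. Their poses are not given: they have to be found in the camera images.
- red_connector: Red plastic connector, upright, loose in one of the carousel's six compartments, at first under the guard; the other five hold other parts, two of the same shape in yellow and blue. Flange 36 mm wide, 8 mm high; round body 24 mm wide from 8 to 44 mm up (grip there, about 32 mm up); 16 mm nozzle to 50 mm. 35-70 g. Origin: centre of underside; z up its axis.
- knob (a point): Black bar knob on the carousel's upright turning axis, above the guard: 70 mm long, 18 wide, 32 high. Point: on the axis, in the bar, 14 mm below its top, 22 mm above the guard's top face; x along the bar, y across (pinch here), z up. Turns with the tray (radius 160 mm), easily (0.04 N m), either way, and stays where left. Needs a turn of at most about 80 degrees.
- opening (a point): Fixed point on the tray's floor in the middle of the opening (a 66 degree sector, open above and outwards) of the clear guard, 120 mm from the turning axis, like the compartments' centres. The guard plate (radius 176 mm, top 60 mm above this point) covers the rest. Walls between compartments, 60 degrees apart, and tray rim rise 12 mm above this point. z up, x from here to the axis.
- green_dish: Round green dish on a square 100 mm aluminium plate, fixed to the table; a grey dish of the same shape stands near. Inside 72 mm wide, its floor 10 mm and rim 18 mm above the origin; rim 4 mm thick. Origin: centre of the plate's underside, on the table; z up.
There are look-alikes about, which are no part of the job. Of the things that look like the red_connector, the middle-sized one is meant.

How it is judged:
On the way:
1. the red connector stands in the middle of the guard's opening (within 30 mm), still upright in its compartment on the tray, at rest and not held (horizontal distance between red_connector and opening below 0.03 m and z of red_connector in the frame of opening below 0.006 m and angle between red_connector's own z axis and vertical below 0.17 rad and linear speed of red_connector below 0.03 m/s and contact force between the fingers and red_connector below 0.1 N), for 0.2 s.
At the end, for the whole second after the job is handed in: The red connector stands upright (within 10 degrees) and at rest on the floor of the green dish, its axis within 22 mm of the dish's centre, which is anywhere inside the rim (horizontal distance between red_connector and green_dish below 0.022 m and z of red_connector in the frame of green_dish below 0.015 m and angle between red_connector's own z axis and vertical below 0.17 rad and linear speed of red_connector below 0.02 m/s); the robot touches nothing.
It also fails if it takes over 58 s, if anything falls off the work surface, if the arm or the gripper's body presses on something with over 40 N, if the wrist force passes 120 N, or if a joint passes its speed limit or range.

## Working session

There is one attempt and no reset: what is moved stays moved. The work goes in short steps, each a Python script; the robot and the scene stay as the last script left them, time stands still between calls to the robot, and variables do not carry over. Pictures are saved under pics/ and viewed, at most 10 in all, crops included, and the job is handed in when it is done.

```bash
mkdir -p pics; ls; python3 - <<'E'
from plant import bot, inverse_kinematics, sensors, viewer
import cv2, numpy as np
ims=[]
for c in ["scene","side"]:
    im=viewer.read_camera(c); cv2.imwrite(f"pics/{c}0.png",im[:,:,::-1]); 
    m=viewer.camera_model(c); print(c,{k:np.round(v,3).tolist() for k,v in m.items()})
    for q in ["red_connector","knob","green_dish"]:
        for d in viewer.trace(c,q):
            ys,xs=np.nonzero(d["pixels"]); print(c,q,round(d["conf"],2),np.round(d["extent"]).tolist(),im[d["pixels"]].mean(0).round())
o=sensors.get_obs(); im=viewer.read_camera("wrist"); cv2.imwrite("pics/wrist0.png",im[:,:,::-1]); print(viewer.camera_model("wrist"),o["t"],o["orientation"])
E
```

```text
pics
scene {'fx': 438.576, 'fy': 438.576, 'cx': 314.209, 'cy': 204.576, 'R': [[-0.69, 0.724, -0.014], [0.399, 0.364, -0.842], [-0.605, -0.586, -0.539]], 't': [0.355, -0.076, 1.381]}
scene red_connector 0.66 [298.0, 150.0, 18.0, 24.0] [172.  27.  20.]
scene red_connector 0.51 [267.0, 210.0, 14.0, 11.0] [148.  36.  31.]
scene knob 0.63 [234.0, 204.0, 82.0, 33.0] [119. 113. 108.]
scene green_dish 0.76 [330.0, 315.0, 68.0, 60.0] [123. 198. 143.]
side {'fx': 418.142, 'fy': 418.142, 'cx': 320.394, 'cy': 202.986, 'R': [[0.669, -0.743, -0.018], [-0.408, -0.347, -0.845], [0.621, 0.573, -0.535]], 't': [-0.359, 0.209, 0.905]}
side red_connector 0.89 [323.0, 295.0, 24.0, 40.0] [141.  65.  62.]
side knob 0.55 [316.0, 167.0, 70.0, 60.0] [116. 114. 107.]
side green_dish 0.65 [269.0, 152.0, 39.0, 18.0] [110. 143. 115.]
{'fx': 309.70691628693146, 'fy': 309.70691628693146, 'cx': 320.87929809169174, 'cy': 200.17136848997936, 'mount': array([[ 1.00391903e-04, -9.59342733e-01, -2.82243709e-01,
         7.16214534e-02],
       [ 9.99998879e-01,  5.17908614e-04, -1.40467285e-03,
        -1.21079335e-04],
       [ 1.49373913e-03, -2.82243252e-01,  9.59341709e-01,
         3.06304301e-02],
       [ 0.00000000e+00,  0.00000000e+00,  0.00000000e+00,
         1.00000000e+00]])} 0.4 [-3.14140808e+00 -5.47301670e-05  1.57074591e+00]
```

View pics/scene0.png

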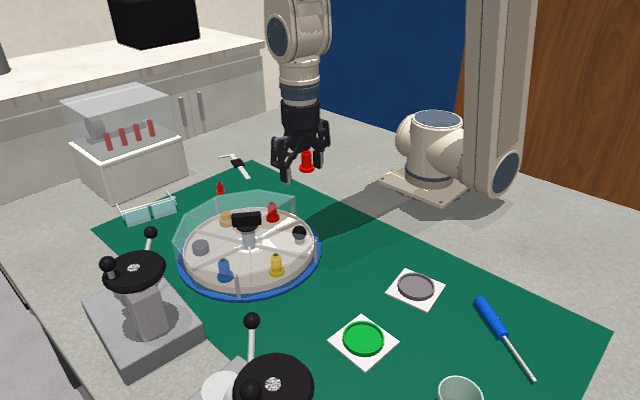

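View pics/side0.png

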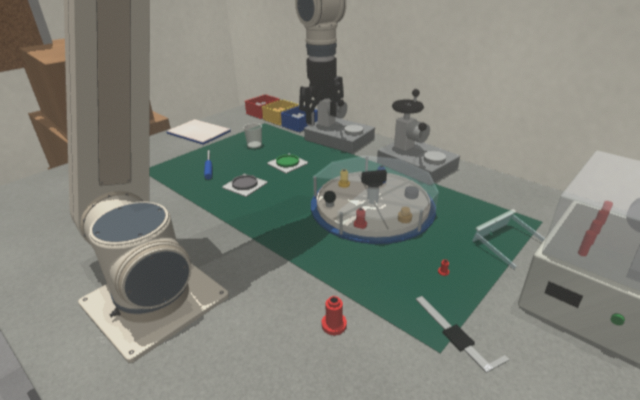

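View pics/wrist0.png

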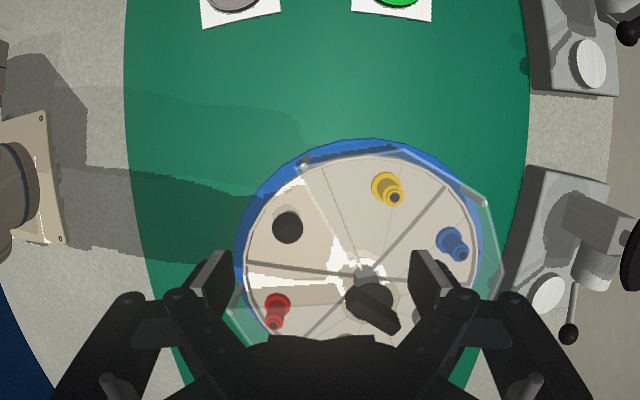

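The scene view shows the carousel's knob at (246,217), with the red part under the guard at (272,212). The green dish is at (363,340). In the side view the knob is at (374,175), the red part at (360,218) and the dish at (289,161). In the wrist view the black ball at (287,227) seems to sit in the unguarded sector. The big red at side (334,315) and the small one at (445,267) are look-alikes.

```bash
cat > h.py <<'E'
from plant import bot, inverse_kinematics, sensors, viewer
import cv2, numpy as np
from scipy.spatial.transform import Rotation as Rot
def T(o):
    M=np.eye(4); M[:3,:3]=Rot.from_euler("xyz",o["orientation"]).as_matrix(); M[:3,3]=o["tcp_pos"]; return M
def ray(c,px,o=None):
    m=viewer.camera_model(c); u=(np.asarray(px,float)-[m["cx"],m["cy"]])/[m["fx"],m["fy"]]
    if c=="wrist":
        r=np.linalg.norm(u); d=np.r_[np.sin(r)*u/max(r,1e-9),np.cos(r)]; M=T(o)@m["mount"]; return M[:3,3],M[:3,:3]@d
    R=np.array(m["R"]); d=R.T@np.r_[u,1]; return -R.T@m["t"],d/np.linalg.norm(d)
def onz(c,px,z,o=None):
    p,d=ray(c,px,o); return p+d*(z-p[2])/d[2]
def tri(*rs):
    A=sum(np.eye(3)-np.outer(d,d) for p,d in rs); b=sum((np.eye(3)-np.outer(d,d))@p for p,d in rs)
    x=np.linalg.solve(A,b); return x,[np.linalg.norm(np.cross(x-p,d)) for p,d in rs]
def proj(c,X,o=None):
    m=viewer.camera_model(c); X=np.atleast_2d(X)
    if c=="wrist":
        M=np.linalg.inv(T(o)@m["mount"]); Y=X@M[:3,:3].T+M[:3,3]; n=np.linalg.norm(Y[:,:2],axis=1); th=np.arctan2(n,Y[:,2])
        return Y[:,:2]/n[:,None]*th[:,None]*m["fx"]+[m["cx"],m["cy"]]
    Y=X@np.array(m["R"]).T+m["t"]; return Y[:,:2]/Y[:,2:]*m["fx"]+[m["cx"],m["cy"]]
def top(c,im,ctr,z,half=0.2,n=400,o=None):
    "rectified view of plane z: columns = +x to right, rows = -y down"
    g=np.linspace(-half,half,n); X,Y=np.meshgrid(g+ctr[0],-g+ctr[1])
    p=proj(c,np.c_[X.ravel(),Y.ravel(),np.full(n*n,z)],o).astype(np.float32)
    return cv2.remap(im,p[:,0].reshape(n,n),p[:,1].reshape(n,n),cv2.INTER_LINEAR)
E
python3 - <<'E'
from h import *
o=sensors.get_obs()
print("knob",tri(ray("scene",(246,219)),ray("side",(374,177)),ray("wrist",(373,305),o)))
print("red",tri(ray("scene",(272,213)),ray("side",(360,218)),ray("wrist",(278,308),o)))
print("dish",tri(ray("scene",(363,338)),ray("side",(289,161))),onz("scene",(363,338),.012),onz("side",(289,161),.012))
E
```

```text
knob (array([ 0.60724052, -0.13503606,  0.09521265]), [np.float64(0.002689213488808422), np.float64(0.002485698194694162), np.float64(0.0035858599801353694)])
red (array([ 0.49176072, -0.17858684,  0.03764294]), [np.float64(0.0015004636676149326), np.float64(0.001500346373340946), np.float64(0.001301328288199607)])
dish (array([0.63922108, 0.24238866, 0.01069354]), [np.float64(0.004222426586914342), np.float64(0.004222426586914346)]) [0.63687204 0.24580162 0.012     ] [0.6396099  0.23664452 0.012     ]
```

```bash
python3 - <<'E'
from h import *
bot.goto([0.60,-0.21,0.44],[np.pi,0,np.pi/2])
o=sensors.get_obs(); im=viewer.read_camera("wrist"); np.savez("w1.npz",im=im,pos=o["tcp_pos"],ori=o["orientation"])
for q in ["red_connector","knob"]:
    for d in viewer.trace("wrist",q):
        print(q,round(d["conf"],2),np.round(d["extent"]).tolist(),im[d["pixels"]].mean(0).round())
a=top("wrist",im,(.607,-.135),.073,half=.2,n=560,o=o)
cv2.imwrite("pics/top1.png",a[:,:,::-1]); cv2.imwrite("pics/w1.png",im[:,:,::-1]); print(o["t"])
E
```

```text
red_connector 0.89 [67.0, 233.0, 39.0, 33.0] [140.  43.  36.]
red_connector 0.79 [241.0, 294.0, 18.0, 22.0] [139.  41.  27.]
1.325
```

View pics/top1.png

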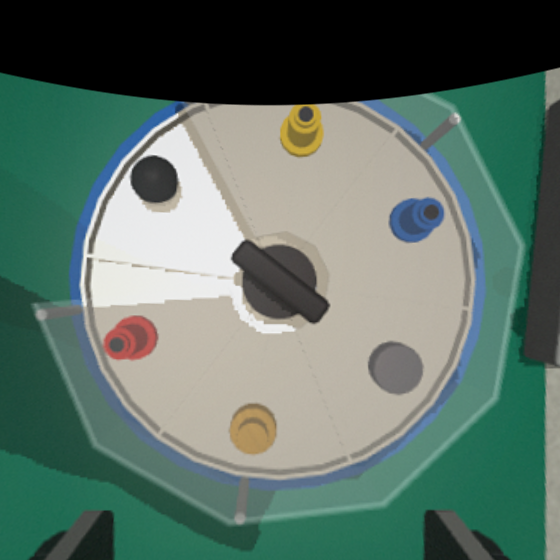

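The rectified top view has 0.714 mm per pixel. The axis is at about (280,281) and the knob bar runs at about −38°. The guard polygon's vertices put the opening between about 119° and 185°, so its middle is at about 152°. Red is at about (137,337), or 201°, so it needs about −49°.

```bash
python3 - <<'E'
from h import *
ax=np.array([.6073,-.136])
best=None
for y in (142,-38):
    q=[inverse_kinematics([*ax,.255],[np.pi,0,np.radians(y+d)]) for d in (0,-49)]
    print(y,[None if v is None else np.round(v,2).tolist() for v in q])
    if all(v is not None for v in q):
        s=max(abs(v[5]) for v in q)
        if best is None or s<best[0]: best=(s,y)
y=best[1]; print("yaw",y)
O=lambda d:[np.pi,0,np.radians(y+d)]
bot.command_gripper(.05,30)
bot.goto([*ax,.36],O(0))
print(bot.movel([*ax,.255],rate=.1,until_force=8)); 
bot.command_gripper(0.0,30)
o=sensors.get_obs(); print(o["t"],o["gripper_width"],o["grasp_force"],o["force"],o["tcp_pos"])
E
```

```text
142 [[-0.36, 0.46, -0.07, 1.05, 0.0, 0.31], [-0.36, 0.46, -0.07, 1.05, 0.0, 1.16]]
-38 [[-0.36, 0.46, -0.07, 1.05, 0.0, -2.83], [-0.36, 0.46, -0.07, 1.05, 0.0, -1.98]]
yaw 142
False
4.2833 0.01725487389223718 36.5120664780261 [-2.91223735 -3.18709504  9.54099517] [ 0.60738334 -0.13652924  0.25677283]
```

```bash
python3 - <<'E'
from h import *
q=np.array(sensors.get_obs()["qpos"]); t0=sensors.get_obs()["t"]
for d in np.arange(5,46,5):
    r=q.copy(); r[5]+=np.radians(d); bot.move_joints(r)
    if d in(5,45): o=sensors.get_obs(); print(d,o["t"]-t0,o["force"],o["wrist_torque"])
r=q.copy(); r[5]+=np.radians(49); bot.move_joints(r)
bot.command_gripper(.05)
p=sensors.get_obs()["tcp_pos"]; bot.movel([p[0],p[1],.32],rate=.15)
bot.goto([0.60,-0.21,0.44],[np.pi,0,np.pi/2])
o=sensors.get_obs(); im=viewer.read_camera("wrist")
for d in viewer.trace("wrist","red_connector"):
    print(round(d["conf"],2),np.round(d["extent"]).tolist(),im[d["pixels"]].mean(0).round())
a=top("wrist",im,(.607,-.135),.073,half=.2,n=560,o=o)
cv2.imwrite("pics/top2.png",a[:,:,::-1])
b=top("wrist",im,(.501,-.080),.013+.044,half=.05,n=400,o=o); cv2.imwrite("pics/red2.png",b[:,:,::-1])
print(o["t"])
E
```

```text
5 0.25 [-1.03034686 -2.42110363 -2.62361869] [-0.23078718  0.01432104  0.29168018]
45 2.25 [-4.783578   -4.84810277  0.15557021] [-0.89115428  1.08809906  0.29052574]
0.62 [238.0, 18.0, 33.0, 34.0] [172.  60.  54.]
0.57 [69.0, 233.0, 39.0, 34.0] [141.  47.  40.]
8.3917
```

View pics/top2.png

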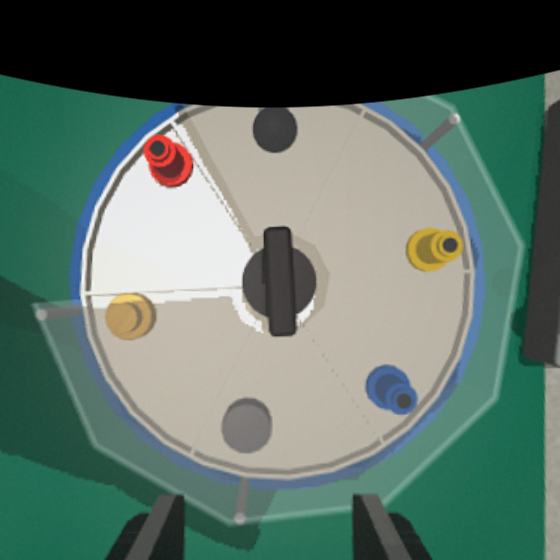

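The tray turned 49° as planned: the walls are now at about 123° and 183°. The red part slid inside its compartment to about (172,165), or 133°, against a wall. I'll turn back by about the difference, this time gently, so that wall pushes it.

```bash
python3 - <<'E'
from h import *
o=sensors.get_obs(); ax=np.array([.6073,-.136])
def unrect(px,z):
    P=np.array([.607-.2+px[0]*.4/559,-.135+.2-px[1]*.4/559,.073]); return onz("wrist",proj("wrist",P,o)[0],z,o)
f=unrect((172,167),.019); n=unrect((158,149),.063)
for p in (f,n): v=p[:2]-ax; print(p,np.hypot(*v),np.degrees(np.arctan2(v[1],v[0])))
v=(f+n)[:2]/2-ax; turn=152-np.degrees(np.arctan2(v[1],v[0])); print("turn",turn)
O=[np.pi,0,np.radians(93)]
bot.goto([*ax,.32],O); bot.movel([*ax,.256],rate=.1,until_force=8); bot.command_gripper(0.0,30)
q=np.array(sensors.get_obs()["qpos"]); t0=sensors.get_obs()["t"]
N=int(np.ceil(turn/1.2))
for k in range(1,N+1):
    r=q.copy(); r[5]-=np.radians(turn*k/N); bot.move_joints(r)
bot.wait(.2); print(N,sensors.get_obs()["t"]-t0)
bot.command_gripper(.05)
p=sensors.get_obs()["tcp_pos"]; bot.movel([p[0],p[1],.32],rate=.15)
bot.goto([0.56,-0.17,0.44],[np.pi,0,np.pi/2])
o=sensors.get_obs(); im=viewer.read_camera("wrist")
for d in viewer.trace("wrist","red_connector"):
    print(round(d["conf"],2),np.round(d["extent"]).tolist(),im[d["pixels"]].mean(0).round())
a=top("wrist",im,(.607,-.135),.073,half=.2,n=560,o=o)
cv2.imwrite("pics/top3.png",a[:,:,::-1]); print(o["t"])
E
```

```text
[ 0.51880285 -0.04102918  0.019     ] 0.12981218014199752 132.97915490763603
[ 0.51767168 -0.03873938  0.063     ] 0.13226059313183589 132.66141444738028
turn 19.18119957027193
16 4.199999999999999
0.73 [210.0, 0.0, 297.0, 287.0] [145. 154. 146.]
0.67 [250.0, 80.0, 34.0, 27.0] [196.  79.  73.]
0.58 [268.0, 316.0, 13.0, 20.0] [145.  24.  13.]
0.58 [91.0, 257.0, 36.0, 33.0] [143.  42.  35.]
16.0667
```

View pics/top3.png

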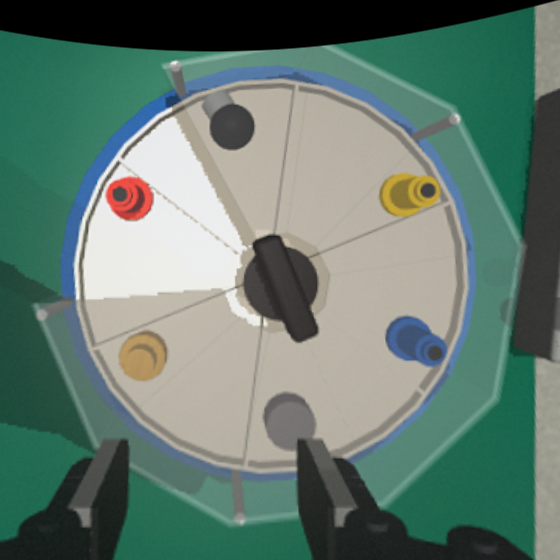

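Red now stands at (130,198), about 151° and close to the rim. That is mid-opening, clear of the guard edges at about 118° and 185°. Next I grasp it along the radial direction.

```bash
python3 - <<'E'
from h import *
o=sensors.get_obs(); ax=np.array([.6073,-.136])
def unrect(px,z):
    P=np.array([.607-.2+px[0]*.4/559,-.135+.2-px[1]*.4/559,.073]); return onz("wrist",proj("wrist",P,o)[0],z,o)
f=unrect((131,200),.019); n=unrect((122,194),.063); c=(f+n)[:2]/2
for p in (f,n): v=p[:2]-ax; print(p,np.hypot(*v),np.degrees(np.arctan2(v[1],v[0])))
op=ax+.12*np.array([np.cos(np.radians(152)),np.sin(np.radians(152))]); print("off opening",np.linalg.norm(c-op))
O=[np.pi,0,np.radians(62)]
bot.command_gripper(.05)
bot.goto([*c,.32],O); hit=bot.movel([*c,.013+.034+.155],rate=.1,until_force=6); o=sensors.get_obs(); print(hit,o["tcp_pos"],o["force"])
if not hit:
    bot.command_gripper(0.0,30); o=sensors.get_obs(); print(o["gripper_width"],o["grasp_force"],o["force"])
    if o["gripper_width"]>.018:
        bot.movel([*c,.33],rate=.12); o=sensors.get_obs(); print(o["gripper_width"],o["grasp_force"],o["force"],o["t"])
E
```

```text
[ 0.49118311 -0.07486187  0.019     ] 0.1312288160342982 152.2321940861171
[ 0.49233667 -0.07308898  0.063     ] 0.1310509943266887 151.31133750233894
off opening 0.011146846325868631
False [ 0.49199099 -0.0740595   0.20250176] [-0.39159967  0.39363471  0.02101859]
0.023283227789732082 29.235308468341827 [-0.78800149 -0.21408262  6.21554267]
0.023117442872592556 29.39532995223999 [-0.11009272  0.51531885 -0.70853838] 19.9833
```

```bash
python3 - <<'E'
from h import *
bot.goto([.63,.15,.40],[np.pi,0,np.pi/2])
o=sensors.get_obs(); im=viewer.read_camera("wrist")
for d in viewer.trace("wrist","green_dish"):
    e=d["extent"]; print(round(d["conf"],2),np.round(e).tolist(),im[d["pixels"]].mean(0).round())
    print(onz("wrist",(e[0]+e[2]/2,e[1]+e[3]/2),.01,o))
g=(im[:,:,1].astype(int)-im[:,:,0]>110)
n,l,s,cc=cv2.connectedComponentsWithStats(g.astype(np.uint8)); 
for i in range(1,n):
    if s[i,4]>300: print("green",s[i].tolist(),cc[i],onz("wrist",cc[i],.012,o))
cv2.imwrite("pics/dish.png",im[:,:,::-1]); print(o["t"])
E
```

```text
0.78 [284.0, 51.0, 88.0, 84.0] [163. 237. 179.]
[0.63759132 0.24140314 0.01      ]
green [294, 57, 70, 69, 3495] [328.03319027  91.9490701 ] [0.63696239 0.2432526  0.012     ]
21.0417
```

View pics/dish.png

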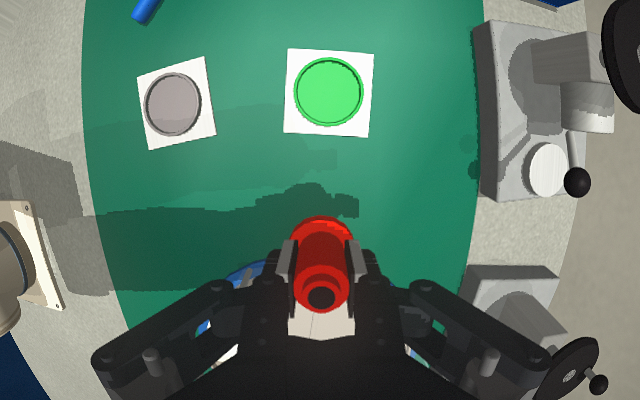

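The red part is held upright at (320,265), and the green dish is seen whole at (328,92), at about (0.637, 0.243). Next I place it there.

```bash
python3 - <<'E'
from h import *
c=[.637,.2425]
bot.goto([*c,.30],[np.pi,0,np.pi/2])
bot.movel([*c,.215],rate=.12)
hit=bot.movel([*c,.190],rate=.02,until_force=3); o=sensors.get_obs(); print(hit,o["tcp_pos"],o["force"])
bot.wait(.2); bot.command_gripper(.05); bot.wait(.2)
p=sensors.get_obs()["tcp_pos"]; bot.movel([p[0],p[1],.30],rate=.12)
bot.goto([.63,.15,.40],[np.pi,0,np.pi/2])
o=sensors.get_obs(); im=viewer.read_camera("wrist"); cv2.imwrite("pics/end.png",im[:,:,::-1]); print(o["t"],o["force"])
E
```

```text
True [0.6369497  0.24251501 0.19458011] [ 0.20875125 -0.41268524  5.9030338 ]
25.9667 [ 0.74145322  0.66275337 -0.01386327]
```

View pics/end.png

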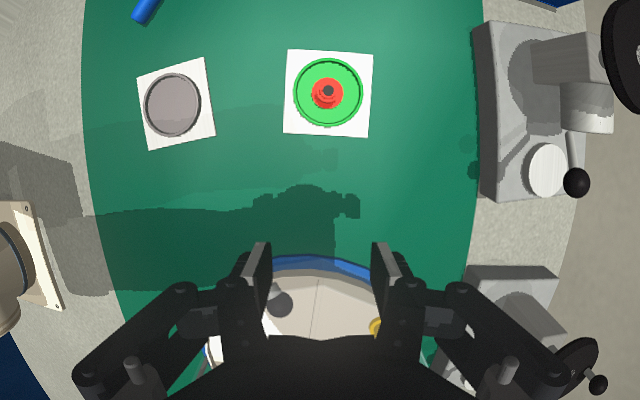

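The red connector stands upright in the middle of the green dish at (327,93), and the gripper is clear.

```bash
python3 -c "
from plant import bot
print(bot.finish_job())"
```

```text
the job is handed in; nothing more can be done
None
```

The red connector was turned to about 11 mm from the opening's middle, lifted out and stood upright in the green dish, and the job was handed in at about 26 s; no verdict was returned.

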